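Post the key tag through the return slot

ROBOT

A 6-joint arm with a two-finger parallel gripper is mounted at the origin on the work surface. World frame = base frame: x ahead of the robot, y to its left, z up, the work surface at z = 0. Lengths are in m, angles in rad, forces in N, time in s.
With the tool pointing down it reaches from about 0.4 to 0.925 m from the base axis. Payload 3.4 kg.
Tool frame: the origin (TCP) lies on the centre line of the jaws, within the pads' length; the fingertips stand 25 mm ahead of it and the grasp point (between the pads) lies 6 mm ahead of it (ctrl.tip_extent is the distance from the TCP to the fingertips, in m); z points along the fingers, y is the direction in which the jaws open and shut (so a half turn about z gives the same grasp; the last joint's range is limited). The gripper opens to 85 mm and grips with 20 to 120 N. Pads are 22 mm wide; open, the fingers measure 114 mm over their backs; the gripper's body (76 mm by 85 mm) begins 54 mm behind the grasp point. The pads swing forward as they close: fully open they stand 13 mm farther back than shut.
Start: joints at [1.131, 0.307, 1.506, -0, 1.328, -0.073], TCP at [0.206, 0.537, 0.256] pointing down, gripper open.
Joint ranges: [-3.12, 3.12], [-1.05, 2.28], [0.14, 2.33], [-1.42, 4.57], [0.1, 2.73], [-2.68, 2.68]. Speed limits (rad/s): [2.57, 2.57, 3.14, 3.14, 3.14, 3.14].

INTERFACE

Orientations are given as a 3x3 rotation matrix whose columns are the frame's x, y, z axes.
In Python, from station import status, optics, job, nets, ctrl gives the robot as it stands.
- The arm moves only by the tool jog_arm, never from a script. Its argument "commands" is a list of rows, each a list of 3 entries, a list of its own where there are three numbers: the closure, from 0 (fully open) to 1 (shut), then the shift along the tool's x, y, z each as a share of 40 mm, from -1 to 1, then the turn about the tool's z as a share of 0.08 rad, from -1 to 1. A call has 1 to 20 rows; each row shifts and turns the commanded pose from where the row before left it, along the tool's axes as they then stand; what a row does not reach is not made up. A row lasts 1/12 s, in which the tool goes at most 41.7 mm and 7.16 degrees, less where a joint would pass 70% of its speed; a pose out of reach is approached as far as the arm can. A call with a number of a shift or a turn outside -1 to 1 is refused whole. A call with a gripper value outside its range is refused whole. The fingers move at their own pace and stop on an object; the grip force is fixed at half the most. Time passes only in rows, so rows that do not move let the fingers close. It gives the time, the measured TCP pose, the force and the opening at its end, in the units of the state.
- status.get_obs(): the state, without advancing time (a new reading comes with each control period).
- optics.get_image(name): name is "scene" or "side" or "wrist"; returns a dict with "pixels" (400x640x3 uint8, red, green, blue), "fx", "fy", "cx", "cy" (pixels), "R" (3x3) and "t" (3): a world point X has camera coordinates R X + t. Camera axes: x right, y down, z forward; pixel columns grow to the right and rows downward; lengths in m; the calibration is good to about 2 mm. A picture is of the moment at which its call begins. There is no depth.
- job.job_done(): hands the job in, once; it reports no verdict.
Trained networks look in the newest picture that a camera, given by its name, has taken for a name from the list of things; names that differ only in an ending like _2 or _b are one class to them, and where a whole thing is asked for, a point or a joint stands for the part that bears it (a point fixed in the world has none). Each returns a list of dicts, best first, with "confidence" (0 to 1); they miss things now and then, are a little off and sometimes report something else, mostly with a low value. They report only what shows in the picture. A call takes as long as a camera call. They do not tell look-alikes from the thing itself.
- nets.find_in(camera, name): "point" ([row, column] in pixels, amid what is visible of it).
The state is a dict: "t": time; "qpos": joint angles; "joint_vel": joint speeds; "joint_efforts": joint torques, N m; "position": TCP position; "tcp_rot": TCP orientation; "ft_force": force on the tool from outside, world axes, zero at the start; "torque": the same for the moment, N m; "opening": finger opening in m.
Only numpy, scipy, OpenCV 4.12 (cv2) and the standard library are available. Lean on these libraries where they do the work, as an engineer would, in place of code of your own. Each camera call takes 0.05 s, during which the arm holds its last target.

TASK

Take the flat wooden key tag out of its stand and post it upright, long edge down, through the narrow slot on top of the key-return box: feel for the slot, then push the tag past the sprung pads and right through until it drops inside. Never press on the tag or the box with more than 25 N, and leave the mug, jar and plant where they are.

Things in the scene. Friction and masses are not known exactly. Their poses are not given: they have to be found in the camera images.
- tag_center (a point): Centre of the dark wooden key tag: a flat plate 8 mm thick (its x), 100 wide (its y), 64 high (its z), 40 to 85 g, both faces alike. It starts upright on a long edge in the stand's groove, lowest 16 mm between the walls. Grip it across its thickness from above at mid-width, fingertips some 30 mm below its top edge (a shallow pinch lets it twist).
- stand: Fixed light-wood tag stand, 60 (x) x 130 (y) x 22 mm high, origin at the centre of its underside. Its groove runs along its y, 9.5 mm wide and 105 mm long, floor 6 mm above the counter.
- box: Fixed white key-return box with a clear front (-x side), 130 (x) x 190 (y) x 130 mm high, hollow, walls 5 mm, inside 119 mm high; origin at the centre of its underside, z up, slot along y. A dark steel slot collar is screwed on its lid.
- lid_center (a point): Centre of the lid's top face, 130 mm up; axes as the box's. In x the slot is centred here; along y the collar sits up to 8 mm to either side of here, different each time and NOT in any reading: find it by feel or sight. Firmly fixed while worked. Collar's base plate: 4 mm thick on the lid, through slot 10.5 (x) x 112 (y) mm. In its middle 50 mm nothing stands above the plate.
- guide_top (a point): Point 32 mm above lid_center (same y, so without the collar's shift), level with the tops of the two U-shaped guides, one at each slot end, from 25 mm off the slot's middle outward. Their side walls flare in the top 6 mm to a gap of about 17 mm in x. Their end walls are upright, 103 mm apart, 6 mm thick, flat-topped: a tag too far off along y comes to rest on one.
- pad_line (a point): Point 16 mm above lid_center (same y), level with the crests of two sprung black pads with sloping faces, one in each guide's +x wall, sticking 3 mm into the slot. A tag's lower edge meets them about 22 mm above the lid; some 4 to 15 N pushes it past, then they hold it by friction. With its top edge less than about 10 mm above the lid they let go and it falls into the box.
- mug: White ceramic mug with a handle, 80 mm across, 90 mm high, origin at the centre of its underside. Leave alone.
- jar: Glass jar with a steel cap, 60 mm across, 90 mm high, origin at the centre of its underside. Leave alone.
- plant: Small plant in a white pot, 64 mm across, 105 mm high, origin at the centre of its underside. Leave alone.
There are look-alikes about, which are no part of the job. Of the things shaped like the box, the white one is meant.

How it is judged:
On the way, in this order (a step that is already met when the one before it is completed fails the run):
1. the tag is lifted clear of the stand (height (world z) of tag_center above 0.075 m and contact force between tag and stand below 0.05 N), for 0.2 s.
2. the tag stands in the slot, upright and past the pads (x of tag_center in the frame of lid_center between -0.008 and 0.008 m and y of tag_center in the frame of lid_center between -0.014 and 0.014 m and z of tag_center in the frame of lid_center between -0.03 and 0.025 m and angle between tag_center's own z axis and vertical below 0.2 rad), for 0.2 s.
At the end, for the whole second after the job is handed in: The tag lies at rest wholly inside the key-return box, its centre more than 50 mm below the lid's top and within the box's walls (x of tag_center in the frame of lid_center between -0.065 and 0.065 m and y of tag_center in the frame of lid_center between -0.095 and 0.095 m and z of tag_center in the frame of lid_center between -0.13 and -0.05 m and linear speed of tag below 0.02 m/s); the robot touches nothing.
It fails at once if the tag is forced against the box or its slot with more than 25 N (contact force between tag and box above 25 N).
It fails at once if the robot presses on the box with more than 25 N (contact force between any of the arm, the fingers and box above 25 N).
It fails at once if the mug is moved more than 20 mm or tipped (distance of mug from where it was at the start of the episode above 0.02 m or angle between mug's own z axis and vertical above 0.3 rad).
It fails at once if the jar is moved more than 20 mm or tipped (distance of jar from where it was at the start of the episode above 0.02 m or angle between jar's own z axis and vertical above 0.3 rad).
It fails at once if the plant is moved more than 20 mm or tipped (distance of plant from where it was at the start of the episode above 0.02 m or angle between plant's own z axis and vertical above 0.3 rad).
It also fails if it takes over 69 s, if anything falls off the work surface, if the arm or the gripper's body presses on something with over 40 N, if the wrist force passes 120 N, or if a joint passes its speed limit or range.

## Working session

There is one attempt and no reset: what is moved stays moved. The work goes in short steps, Python scripts to look and compute and a tool call to move; the robot and the scene stay as the last step left them, time stands still between calls to the robot, and variables do not carry over. Pictures are saved under pics/ and viewed, and the job is handed in when it is done.

Besides the shell and the picture viewer there is one more tool, called after "Emit:" as name(argument=value, ...), one argument or row to a line, values as JSON. jog_arm: Moves the arm, as the interface text tells. Shift numbers are shares of 40 mm and turn numbers shares of 0.08 rad, none past 1 either way. Its arguments: {"type":"object","properties":{"commands":{"type":"array"}},"required":["commands"]}

```bash
mkdir -p pics; ls; python3 - <<'E'
from station import status,optics,nets,ctrl
import cv2
o=status.get_obs();print(o['t'],o['position'],o['tcp_rot'],o['opening'],ctrl.tip_extent)
for n in ['scene','side','wrist']:
    im=optics.get_image(n);cv2.imwrite(f'pics/{n}0.png',im['pixels'][...,::-1])
    print(n,im['fx'],im['fy'],im['cx'],im['cy'],im['R'],im['t'])
    for k in ['tag_center','stand','box','lid_center','mug','jar','plant']:
        print(k,[(d['point'],d['confidence']) for d in nets.find_in(n,k)][:4])
E
```

```text
pics
0.0 [0.20596036 0.53614016 0.25538616] [[-9.33482582e-01  3.58621667e-01 -8.76349645e-04]
 [ 3.58622708e-01  9.33480725e-01 -1.86794388e-03]
 [ 1.48170353e-04 -2.05797196e-03 -9.99997871e-01]] 0.08548988757793245 0.025
scene 399.2820018735573 399.2820018735573 320.2460905382454 205.5142540171026 [[-0.76414795  0.64499737  0.0075036 ]
 [ 0.59891241  0.71377367 -0.3630855 ]
 [-0.23954506 -0.27295704 -0.93172561]] [ 0.3541845  -0.31887849  1.3951644 ]
tag_center [([153.4, 260.3], 0.47), ([258.7, 243.2], 0.44)]
stand [([160.5, 259.0], 0.58)]
box [([243.2, 335.1], 0.97), ([155.1, 342.6], 0.96), ([204.8, 423.2], 0.71), ([319.2, 414.9], 0.6)]
lid_center [([320.8, 418.1], 0.95), ([158.3, 343.0], 0.9), ([203.4, 423.7], 0.67), ([243.7, 335.8], 0.62)]
mug [([259.2, 244.7], 0.92)]
jar [([157.8, 186.3], 0.81)]
plant [([339.7, 331.3], 0.88)]
side 375.222573234582 375.222573234582 323.2716177455499 200.1525081767753 [[-0.06430265 -0.99785589 -0.01219789]
 [-0.85383465  0.06134066 -0.51691752]
 [ 0.51655742 -0.02282418 -0.8559483 ]] [0.08646239 0.52128535 0.80255852]
tag_center [([211.8, 423.4], 0.78)]
stand [([219.3, 417.3], 0.67)]
box [([314.8, 244.2], 0.78), ([270.5, 360.2], 0.71), ([208.4, 275.7], 0.69), ([222.8, 163.8], 0.61)]
lid_center [([272.8, 363.2], 0.87), ([204.5, 276.0], 0.75), ([318.2, 247.1], 0.61), ([224.7, 167.5], 0.57)]
mug [([147.0, 323.0], 0.91)]
jar [([154.5, 449.7], 0.82)]
plant [([166.2, 219.7], 0.57)]
wrist 342.5590898634882 342.5590898634882 321.8927396393824 200.46850852008848 [[ 3.59029336e-01  9.33326252e-01  2.07417576e-04]
 [ 8.97363589e-01 -3.45256398e-01  2.74839242e-01]
 [ 2.56586291e-01 -9.84892215e-02 -9.61490171e-01]] [-0.57502634 -0.03522093  0.38010556]
tag_center []
stand []
box [([281.7, 87.4], 0.87), ([362.1, 400.5], 0.64)]
lid_center [([362.3, 404.8], 0.73), ([281.7, 92.3], 0.66)]
mug []
jar []
plant []
```

View pics/scene0.png

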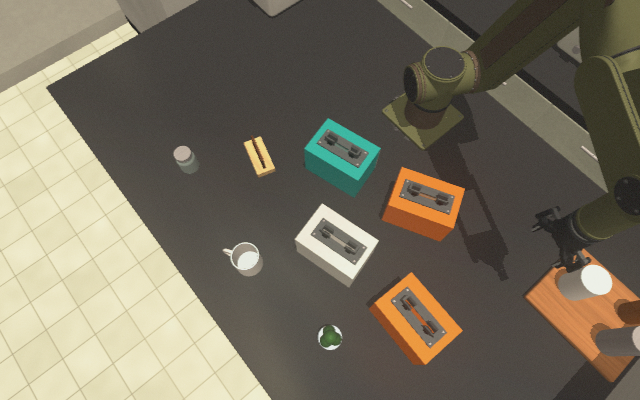

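View pics/side0.png

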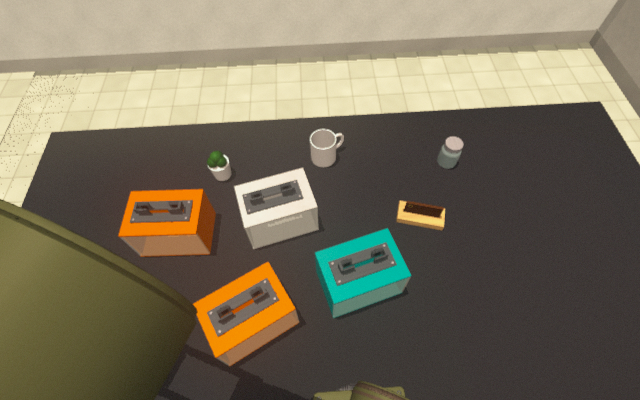

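View pics/wrist0.png

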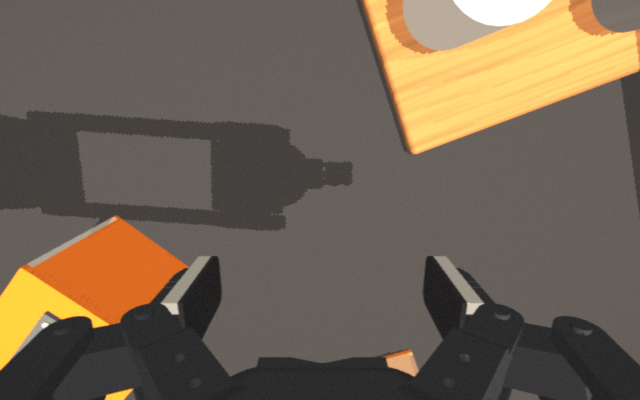

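The white box is at about (243,335) in scene and (208,276) in side. The tag and stand are at (155,260) in scene and (213,421) in side. I'll zoom in on both for corners.

```bash
python3 - <<'E'
import cv2
for n,(r,c) in {'scene':(243,335),'side':(205,276)}.items():
    im=cv2.imread(f'pics/{n}0.png')[r-50:r+50,c-55:c+55]
    cv2.imwrite(f'pics/{n}_box.png',cv2.resize(im,None,fx=6,fy=6,interpolation=cv2.INTER_CUBIC))
a=cv2.imread('pics/scene0.png')[125:185,230:290];b=cv2.imread('pics/side0.png')[185:245,391:451]
cv2.imwrite('pics/tag0.png',cv2.resize(cv2.hconcat([a,b]),None,fx=6.6,fy=6.6,interpolation=cv2.INTER_CUBIC))
E
```

```text
(no output)
```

View pics/scene_box.png

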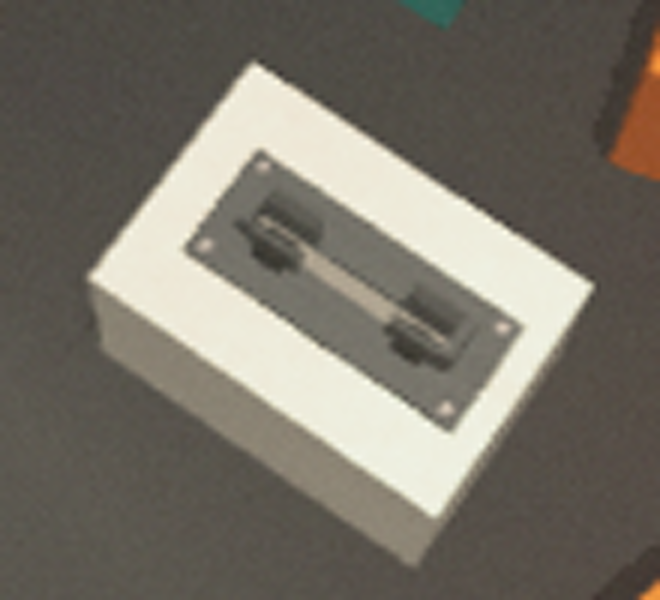

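View pics/side_box.png

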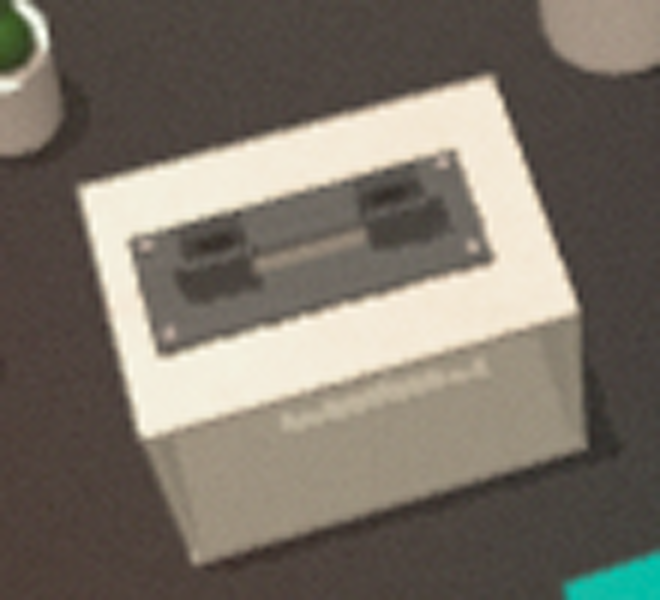

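View pics/tag0.png

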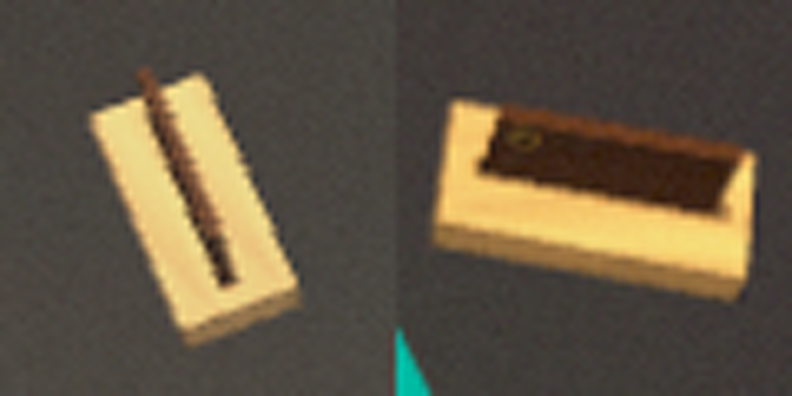

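```bash
cat > h.py <<'E'
import numpy as np
from station import optics
def ray(im,c,r,z):
    d=np.array([(c-im['cx'])/im['fx'],(r-im['cy'])/im['fy'],1]);R=np.array(im['R']);C=-R.T@np.array(im['t']);d=R.T@d
    return (C+d*(z-C[2])/d[2])
def proj(im,X):
    p=np.array(im['R'])@X+np.array(im['t']);return np.array([im['fx']*p[0]/p[2]+im['cx'],im['fy']*p[1]/p[2]+im['cy']])
E
python3 - <<'E'
from h import *
S=optics.get_image('scene');D=optics.get_image('side')
def go(nm,im,pts,off,s,z):
    P=np.array([ray(im,off[0]+(x+.5)/s-.5,off[1]+(y+.5)/s-.5,z)[:2] for x,y in pts])
    L=[np.linalg.norm(P[i]-P[(i+1)%len(P)]) for i in range(len(P))]
    print(nm,P.round(4).tolist(),'mean',P.mean(0).round(4),'L',np.round(L,4))
    if len(P)==4:
        a=P[0]-P[1]+P[3]-P[2] if L[0]>L[1] else P[1]-P[2]+P[0]-P[3]
        print('  long dir deg',np.degrees(np.arctan2(a[1],a[0])))
    else:
        a=P[0]-P[1];print('  dir',np.degrees(np.arctan2(a[1],a[0])))
so,do=(280,193),(221,155)
go('lid S',S,[(252,62),(595,287),(436,517),(90,277)],so,6,.13)
go('lid D',D,[(80,187),(492,75),(580,310),(145,437)],do,6,.13)
go('col S',S,[(262,150),(524,326),(453,432),(184,249)],so,6,.134)
go('col D',D,[(130,240),(456,150),(493,262),(163,356)],do,6,.134)
so,do=(230,125),(391,185)
go('st S',S,[(90,115),(203,73),(300,285),(183,330)],so,6.6,.022)
go('st D',D,[(54,100),(359,152),(349,278),(37,238)],do,6.6,.022)
go('tag S',S,[(145,70),(217,230)],so,6.6,.07)
go('tag D',D,[(104,112),(350,156)],do,6.6,.07)
E
```

```text
lid S [[0.5175, 0.0683], [0.469, 0.2532], [0.5946, 0.2848], [0.6422, 0.1014]] mean [0.5558 0.1769] L [0.1911 0.1295 0.1895 0.129 ]
  long dir deg -75.36247451510168
lid D [[0.5968, 0.2836], [0.6445, 0.1], [0.5184, 0.0671], [0.4707, 0.2495]] mean [0.5576 0.175 ] L [0.1897 0.1303 0.1886 0.1307]
  long dir deg 104.5998118869366
col S [[0.5434, 0.106], [0.5073, 0.2464], [0.5644, 0.2618], [0.6017, 0.1197]] mean [0.5542 0.1835] L [0.1449 0.0591 0.1469 0.0599]
  long dir deg -75.4408932394586
col D [[0.565, 0.2593], [0.6018, 0.1172], [0.5425, 0.103], [0.5063, 0.2428]] mean [0.5539 0.1806] L [0.1468 0.0609 0.1444 0.061 ]
  long dir deg 104.53003990728472
st S [[0.5476, -0.2967], [0.4895, -0.2798], [0.5252, -0.1538], [0.5838, -0.171]] mean [ 0.5365 -0.2253] L [0.0606 0.131  0.061  0.1308]
  long dir deg -105.93097755249963
st D [[0.5863, -0.1713], [0.5507, -0.2985], [0.4906, -0.2802], [0.5188, -0.1525]] mean [ 0.5366 -0.2256] L [0.1322 0.0629 0.1307 0.0701]
  long dir deg 75.9564343893505
tag S [[0.5227, -0.2718], [0.5487, -0.1798]] mean [ 0.5357 -0.2258] L [0.0956 0.0956]
  dir -105.78414875146264
tag D [[0.5508, -0.1785], [0.5227, -0.2754]] mean [ 0.5368 -0.2269] L [0.1009 0.1009]
  dir 73.82152571061991
```

```bash
cat >> h.py <<'E'
from station import status
def plan(xy,z,yawy,n,grip=0):
    """target TCP xyz, tool-y world heading (deg, mod 180); prints rows"""
    o=status.get_obs();R=np.array(o['tcp_rot']);p=np.array(o['position'])
    th=np.arctan2(R[1,1],R[0,1]);d=(np.radians(yawy)-th+np.pi/2)%np.pi-np.pi/2
    print('t',o['t'],'pos',p.round(4),'yaw_y',np.degrees(th).round(2),'dyaw',np.degrees(d).round(2),'dist',np.linalg.norm(np.array([*xy,z])-p))
    D=(np.array([*xy,z])-p)/n;turn=-d/n
    for i in range(n):
        a=turn*i;Rz=np.array([[np.cos(a),-np.sin(a),0],[np.sin(a),np.cos(a),0],[0,0,1]])
        s=(R@Rz).T@D/.04
        print([grip,[round(float(v),2) for v in s],round(float(turn/.08),2)],end=',')
    print()
E
python3 - <<'E'
from h import *
S=optics.get_image('scene');D=optics.get_image('side')
print('teal',ray(S,342.6,155.1,.1),ray(D,363,272.8,.13),'jar',ray(D,449.7,154.5,.05),'orange',ray(D,247,318,.13),ray(D,167,224.7,.13),'mug',ray(D,323,147,.05),'plant',ray(D,219.7,166.2,.05))
plan((.5362,-.2263),.256,-15.9,20)
plan((.5362,-.2263),.256,-15.9,24)
E
```

```text
teal [ 0.35865115 -0.01937033  0.1       ] [ 0.33379908 -0.02816532  0.13      ] jar [ 0.71770769 -0.34459978  0.05      ] orange [0.24906462 0.23494464 0.13      ] [0.49203311 0.44372877 0.13      ] mug [0.7752524  0.03692013 0.05      ] plant [0.72480357 0.35084758 0.05      ]
t 1.4 pos [0.2063 0.5367 0.2563] yaw_y 68.98 dyaw -84.88 dist 0.8313159336668795
[0, [-0.73, -0.74, 0.0], 0.93],[0, [-0.78, -0.69, 0.0], 0.93],[0, [-0.83, -0.63, 0.0], 0.93],[0, [-0.87, -0.56, 0.0], 0.93],[0, [-0.91, -0.5, 0.0], 0.93],[0, [-0.95, -0.43, 0.0], 0.93],[0, [-0.98, -0.36, 0.0], 0.93],[0, [-1.0, -0.28, 0.0], 0.93],[0, [-1.02, -0.21, 0.0], 0.93],[0, [-1.03, -0.13, 0.0], 0.93],[0, [-1.04, -0.06, 0.0], 0.93],[0, [-1.04, 0.02, 0.0], 0.93],[0, [-1.03, 0.1, 0.0], 0.93],[0, [-1.02, 0.17, 0.0], 0.93],[0, [-1.01, 0.25, 0.0], 0.93],[0, [-0.99, 0.32, 0.0], 0.93],[0, [-0.96, 0.39, 0.0], 0.93],[0, [-0.93, 0.46, 0.0], 0.93],[0, [-0.89, 0.53, 0.0], 0.93],[0, [-0.85, 0.6, 0.0], 0.93],
t 1.4 pos [0.2063 0.5367 0.2563] yaw_y 68.98 dyaw -84.88 dist 0.8313159336668795
[0, [-0.61, -0.62, 0.0], 0.77],[0, [-0.64, -0.58, 0.0], 0.77],[0, [-0.68, -0.54, 0.0], 0.77],[0, [-0.71, -0.5, 0.0], 0.77],[0, [-0.74, -0.45, 0.0], 0.77],[0, [-0.77, -0.41, 0.0], 0.77],[0, [-0.79, -0.36, 0.0], 0.77],[0, [-0.81, -0.31, 0.0], 0.77],[0, [-0.83, -0.26, 0.0], 0.77],[0, [-0.84, -0.21, 0.0], 0.77],[0, [-0.85, -0.15, 0.0], 0.77],[0, [-0.86, -0.1, 0.0], 0.77],[0, [-0.86, -0.05, 0.0], 0.77],[0, [-0.87, 0.01, 0.0], 0.77],[0, [-0.86, 0.06, 0.0], 0.77],[0, [-0.86, 0.11, 0.0], 0.77],[0, [-0.85, 0.17, 0.0], 0.77],[0, [-0.84, 0.22, 0.0], 0.77],[0, [-0.82, 0.27, 0.0], 0.77],[0, [-0.81, 0.32, 0.0], 0.77],[0, [-0.78, 0.37, 0.0], 0.77],[0, [-0.76, 0.42, 0.0], 0.77],[0, [-0.73, 0.46, 0.0], 0.77],[0, [-0.7, 0.51, 0.0], 0.77],
```

Emit:
jog_arm(
  commands=[
    [0,[-0.6,-0.6,0],0.75],
    [0,[-0.65,-0.6,0],0.75],
    [0,[-0.7,-0.55,0],0.75],
    [0,[-0.7,-0.5,0],0.75],
    [0,[-0.75,-0.45,0],0.75],
    [0,[-0.75,-0.4,0],0.75],
    [0,[-0.8,-0.35,0],0.75],
    [0,[-0.8,-0.3,0],0.75],
    [0,[-0.85,-0.25,0],0.75],
    [0,[-0.85,-0.2,0],0.75],
    [0,[-0.85,-0.15,0],0.75],
    [0,[-0.85,-0.1,0],0.75],
    [0,[-0.85,-0.05,0],0.75],
    [0,[-0.85,0,0],0.75],
    [0,[-0.85,0.05,0],0.75],
    [0,[-0.85,0.1,0],0.75],
    [0,[-0.85,0.15,0],0.75],
    [0,[-0.85,0.2,0],0.75],
    [0,[-0.8,0.25,0],0.75],
    [0,[-0.8,0.3,0],0.75],
  ],
)

```text
t: 3.07
position: [0.4892, -0.0946, 0.2565]
tcp_rot: [[-0.001, 1.0, 0.0], [1.0, 0.001, 0.0], [0.0, 0.0, -1.0]]
ft_force: [-0.1, 0.7, -0.2]
opening: 0.0855
```

```bash
python3 - <<'E'
from h import *
plan((.5362,-.2263),.2,-15.9,8)
E
```

```text
t 3.0667 pos [ 0.4892 -0.0946  0.2565] yaw_y 0.03 dyaw -15.93 dist 0.15086411641736316
[0, [-0.41, 0.15, 0.18], 0.43],[0, [-0.41, 0.16, 0.18], 0.43],[0, [-0.4, 0.17, 0.18], 0.43],[0, [-0.39, 0.19, 0.18], 0.43],[0, [-0.39, 0.2, 0.18], 0.43],[0, [-0.38, 0.22, 0.18], 0.43],[0, [-0.37, 0.23, 0.18], 0.43],[0, [-0.36, 0.24, 0.18], 0.43],
```

Emit:
jog_arm(
  commands=[
    [0,[-0.41,0.15,0.18],0.43],
    [0,[-0.41,0.16,0.18],0.43],
    [0,[-0.4,0.17,0.18],0.43],
    [0,[-0.39,0.19,0.18],0.43],
    [0,[-0.39,0.2,0.18],0.43],
    [0,[-0.38,0.22,0.18],0.43],
    [0,[-0.37,0.23,0.18],0.43],
    [0,[-0.36,0.24,0.18],0.43],
    [0,[0,0,0],0],
    [0,[0,0,0],0],
  ],
)

```text
t: 3.9
position: [0.5366, -0.225, 0.1977]
tcp_rot: [[0.27, 0.963, -0.001], [0.963, -0.27, 0.001], [0.001, -0.002, -1.0]]
ft_force: [-0.1, 1.3, -0.1]
opening: 0.0854
```

```bash
python3 - <<'E'
from h import *
import cv2
plan((.5362,-.2263),.2,-15.9,2)
im=optics.get_image('wrist');px=im['pixels'][...,::-1].copy()
a=np.radians(74.1);d=np.array([np.cos(a),np.sin(a)])
for s in(-.05,0,.05):
    P=proj(im,np.array([.5362+d[0]*s,-.2263+d[1]*s,.07]));print(P);cv2.circle(px,tuple(int(round(v)) for v in P),3,(255,0,255),1)
cv2.imwrite('pics/w1.png',px)
E
```

```text
t 3.9 pos [ 0.5366 -0.225   0.1977] yaw_y -15.64 dyaw -0.26 dist 0.002658174534359301
[0, [-0.02, -0.0, -0.03], 0.03],[0, [-0.02, -0.0, -0.03], 0.03],
[322.73868485 262.22419665]
[323.05096507 201.35253833]
[323.39846655 133.61532672]
```

View pics/w1.png

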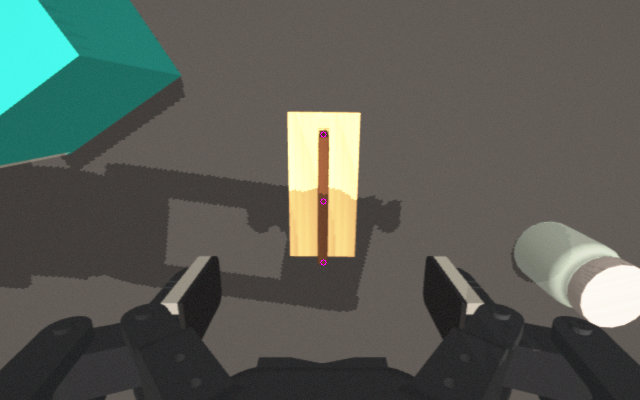

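Emit:
jog_arm(
  commands=[
    [0,[-0.03,0,0.4],0.06],
    [0,[0,0,0.5],0],
    [0,[0,0,0.5],0],
    [0,[0,0,0.5],0],
    [0,[0,0,0.5],0],
    [0,[0,0,0.4],0],
    [0,[0,0,0.3],0],
    [0,[0,0,0.22],0],
    [0,[0,0,0],0],
    [0,[0,0,0],0],
  ],
)

```text
t: 4.78
position: [0.5361, -0.2247, 0.0661]
tcp_rot: [[0.272, 0.962, -0.0], [0.962, -0.272, 0.0], [0.0, -0.0, -1.0]]
ft_force: [-0.3, -0.5, -0.7]
opening: 0.0855
```

Emit:
jog_arm(
  commands=[
    [1,[0,0,0],0],
    [1,[0,0,0],0],
    [1,[0,0,0],0],
    [1,[0,0,0],0],
    [1,[0,0,0],0],
    [1,[0,0,0],0],
    [1,[0,0,0],0],
    [1,[0,0,0],0],
    [1,[0,0,0],0],
    [1,[0,0,0],0],
    [1,[0,0,0],0],
    [1,[0,0,0],0],
  ],
)

```text
t: 5.78
position: [0.5364, -0.2254, 0.0662]
tcp_rot: [[0.273, 0.962, 0.001], [0.962, -0.273, -0.0], [-0.0, 0.001, -1.0]]
ft_force: [-0.1, 0.0, 5.6]
opening: 0.0069
```

Emit:
jog_arm(
  commands=[
    [1,[0,0,-0.1],0],
    [1,[0,0,-0.2],0],
    [1,[0,0,-0.3],0],
    [1,[0,0,-0.5],0],
    [1,[0,0,-0.6],0],
    [1,[0,0,-0.6],0],
    [1,[0,0,-0.7],0],
    [1,[0,0,-0.7],0],
    [1,[0,0,-0.7],0],
    [1,[0,0,-0.7],0],
    [1,[0,0,-0.4],0],
    [1,[0,0,-0.2],0],
    [1,[0,0,0],0],
    [1,[0,0,0],0],
  ],
)

```text
t: 6.95
position: [0.5355, -0.2249, 0.2933]
tcp_rot: [[0.273, 0.962, -0.001], [0.962, -0.273, 0.001], [0.0, -0.001, -1.0]]
ft_force: [0.1, -0.2, -0.9]
opening: 0.0069
```

```bash
python3 - <<'E'
from h import *
import cv2
c=np.array([.5567,.176])+.0065*np.array([-.25,.968])
print(c); plan(c,.295,14.5,20,1)
for n in('wrist','side'):
    im=optics.get_image(n);cv2.imwrite(f'pics/{n}2.png',im['pixels'][...,::-1])
E
```

```text
[0.555075 0.182292]
t 6.95 pos [ 0.5355 -0.2249  0.2933] yaw_y -15.81 dyaw 30.31 dist 0.40766035722403365
[1, [0.5, -0.12, -0.0], -0.33],[1, [0.5, -0.1, -0.0], -0.33],[1, [0.5, -0.09, -0.0], -0.33],[1, [0.5, -0.08, -0.0], -0.33],[1, [0.51, -0.06, -0.0], -0.33],[1, [0.51, -0.05, -0.0], -0.33],[1, [0.51, -0.04, -0.0], -0.33],[1, [0.51, -0.02, -0.0], -0.33],[1, [0.51, -0.01, -0.0], -0.33],[1, [0.51, 0.01, -0.0], -0.33],[1, [0.51, 0.02, -0.0], -0.33],[1, [0.51, 0.03, -0.0], -0.33],[1, [0.51, 0.05, -0.0], -0.33],[1, [0.51, 0.06, -0.0], -0.33],[1, [0.5, 0.07, -0.0], -0.33],[1, [0.5, 0.09, -0.0], -0.33],[1, [0.5, 0.1, -0.0], -0.33],[1, [0.5, 0.11, -0.0], -0.33],[1, [0.49, 0.13, -0.0], -0.33],[1, [0.49, 0.14, -0.0], -0.33],
```

View pics/wrist2.png

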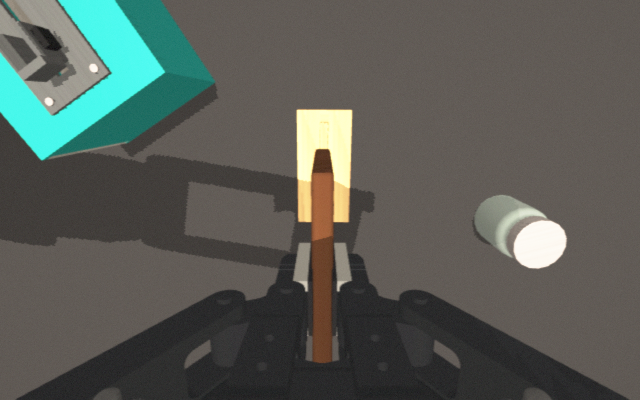

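View pics/side2.png

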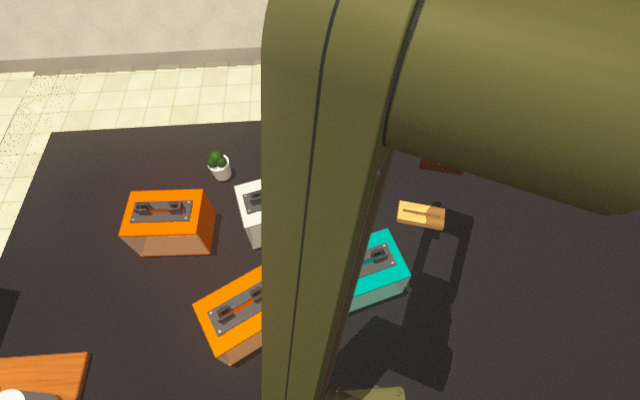

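```bash
python3 - <<'E'
from h import *
import cv2
im=optics.get_image('wrist');o=status.get_obs();p=o['position'];R=np.array(o['tcp_rot'])
for c,r in((322,172),(322,361)):
    print((R.T@(ray(im,c,r,p[2]+.0035)-p)).round(4))
print((R.T@(ray(im,322.5,151,p[2]+.0035-.064)-p)).round(4))
cv2.imwrite('pics/wz.png',cv2.resize(cv2.imread('pics/wrist2.png')[130:380,240:400],None,fx=2.4,fy=2.4,interpolation=cv2.INTER_CUBIC))
E
```

```text
[ 0.0469 -0.0007 -0.0035]
[-0.0309 -0.0008 -0.0035]
[ 0.0454 -0.0004  0.0605]
```

View pics/wz.png

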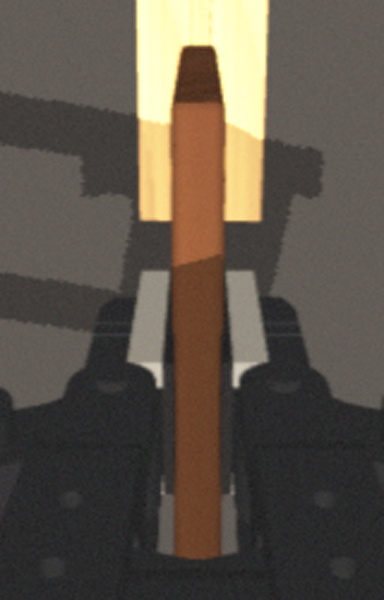

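Emit:
jog_arm(
  commands=[
    [1,[0.5,-0.12,0],-0.33],
    [1,[0.5,-0.1,0],-0.33],
    [1,[0.5,-0.09,0],-0.33],
    [1,[0.5,-0.08,0],-0.33],
    [1,[0.51,-0.06,0],-0.33],
    [1,[0.51,-0.05,0],-0.33],
    [1,[0.51,-0.04,0],-0.33],
    [1,[0.51,-0.02,0],-0.33],
    [1,[0.51,-0.01,0],-0.33],
    [1,[0.51,0.01,0],-0.33],
    [1,[0.51,0.02,0],-0.33],
    [1,[0.51,0.03,0],-0.33],
    [1,[0.51,0.05,0],-0.33],
    [1,[0.51,0.06,0],-0.33],
    [1,[0.5,0.07,0],-0.33],
    [1,[0.5,0.09,0],-0.33],
    [1,[0.5,0.1,0],-0.33],
    [1,[0.5,0.11,0],-0.33],
    [1,[0.49,0.13,0],-0.33],
    [1,[0.49,0.14,0],-0.33],
  ],
)

```text
t: 8.77
position: [0.5555, 0.1833, 0.2922]
tcp_rot: [[-0.251, 0.968, -0.003], [0.968, 0.251, -0.001], [-0.0, -0.003, -1.0]]
ft_force: [0.6, 0.6, -0.7]
opening: 0.0071
```

```bash
python3 - <<'E'
from h import *
import cv2
c=np.array([.5567,.176])+.0065*np.array([-.25,.968])
plan(c,.295,14.5,2,1)
for n in('wrist','side','scene'):
    im=optics.get_image(n);cv2.imwrite(f'pics/{n}3.png',im['pixels'][...,::-1])
    if n=='wrist':
      for k in(-75,75): pass
E
```

```text
t 8.7667 pos [0.5555 0.1833 0.2922] yaw_y 14.52 dyaw -0.02 dist 0.003047090348233951
[1, [-0.01, -0.01, -0.04], 0.0],[1, [-0.01, -0.01, -0.04], 0.0],
```

View pics/wrist3.png

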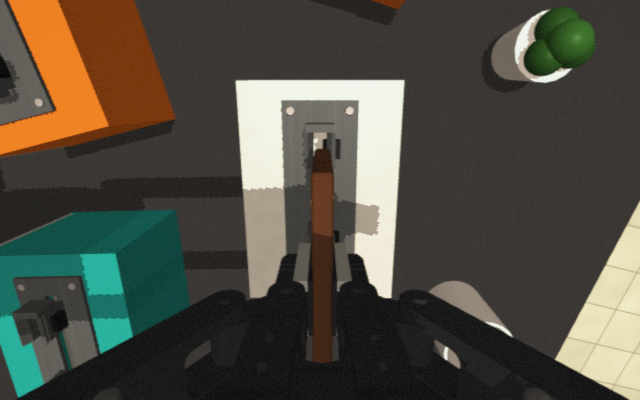

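View pics/scene3.png

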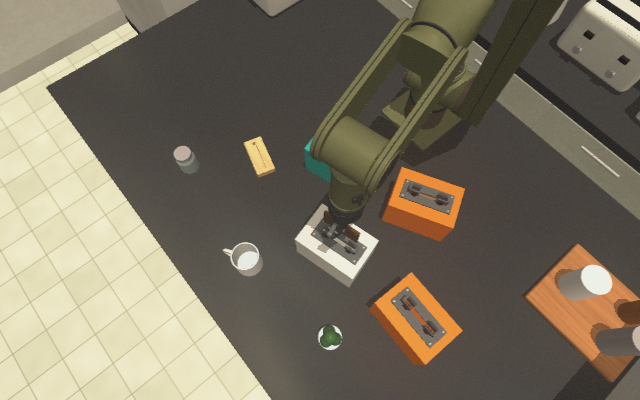

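```bash
python3 - <<'E'
import cv2
cv2.imwrite('pics/wz3.png',cv2.resize(cv2.imread('pics/wrist3.png')[75:185,260:380],None,fx=5,fy=5,interpolation=cv2.INTER_CUBIC))
cv2.imwrite('pics/sz3.png',cv2.resize(cv2.imread('pics/side3.png')[150:270,210:340],None,fx=5,fy=5,interpolation=cv2.INTER_CUBIC))
E
```

```text
(no output)
```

View pics/wz3.png

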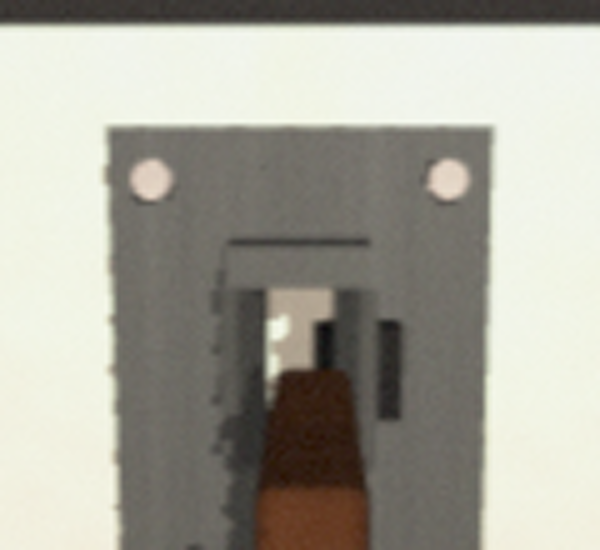

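View pics/sz3.png

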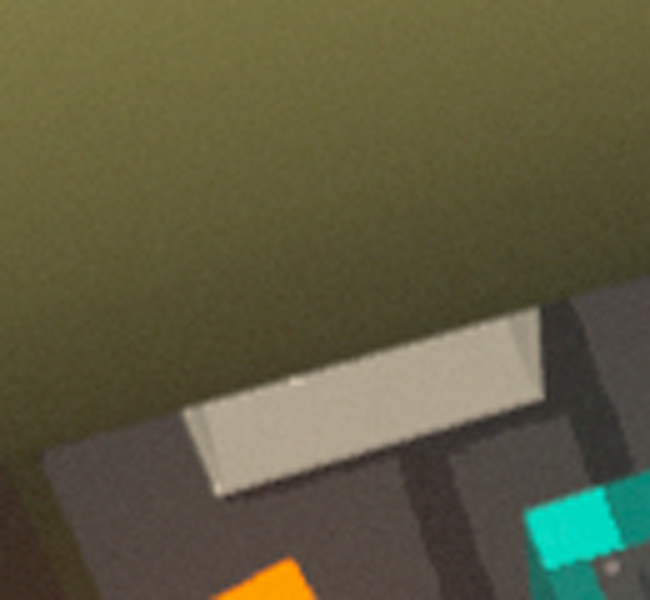

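```bash
python3 - <<'E'
from h import *
im=optics.get_image('wrist');o=status.get_obs();p=o['position'];R=np.array(o['tcp_rot'])
def q(n,x,y,z): print(n,(1e3*(R.T@(ray(im,260+(x+.5)/5-.5,75+(y+.5)/5-.5,z)-p))).round(1))
print(p)
q('endwall inner',303,288,.162);q('outer',300,241,.162);q('flare L',235,288,.162);q('flare R',372,288,.162)
q('plateL',107,127,.134);q('plateR',493,127,.134);q('scL',151,180,.135);q('scR',449,180,.135)
q('lid far edge',300,22,.13)
zt=p[2]+.0035
q('tag top far',314,488,zt);q('tag bot far',316.5,370,zt-.064)
q('tag bot L',283,370,zt-.064);q('tag bot R',350,370,zt-.064);q('tL',257,488,zt);q('tR',370,488,zt)
E
```

```text
[0.55555962 0.18255482 0.29241177]
endwall inner [ 50.7  -1.6 130.4]
outer [ 57.3  -2.  130.4]
flare L [ 50.7 -11.3 130.4]
flare R [ 50.7   8.3 130.4]
plateL [ 73.  -32.1 158.5]
plateR [ 73.1  27.8 158.3]
scL [ 65.1 -25.4 157.4]
scR [ 65.1  21.1 157.3]
lid far edge [ 88.7  -2.2 162.4]
tag top far [48.2 -0.2 -3.5]
tag bot far [48.   0.2 60.5]
tag bot L [48.  -3.3 60.5]
tag bot R [48.   3.6 60.5]
tL [48.2 -4.1 -3.5]
tR [48.2  3.6 -3.5]
```

Emit:
jog_arm(
  commands=[
    [1,[0.03,-0.03,0.2],0],
    [1,[0,0,0.3],0],
    [1,[0,0,0.3],0],
    [1,[0,0,0.3],0],
    [1,[0,0,0.2],0],
    [1,[0,0,0.1],0],
    [1,[0,0,0.1],0],
    [1,[0,0,0],0],
    [1,[0,0,0],0],
    [1,[0,0,0],0],
  ],
)

```text
t: 9.8
position: [0.5552, 0.1834, 0.2346]
tcp_rot: [[-0.249, 0.968, 0.001], [0.968, 0.249, 0.0], [-0.0, 0.001, -1.0]]
ft_force: [0.6, -0.5, -0.8]
opening: 0.007
```

```bash
python3 - <<'E'
from h import *
import cv2
o=status.get_obs();print(o['position'],o['ft_force'])
im=optics.get_image('wrist');px=im['pixels'][...,::-1];cv2.imwrite('pics/wrist4.png',px)
cv2.imwrite('pics/wz4.png',cv2.resize(px[75:215,250:390],None,fx=4,fy=4,interpolation=cv2.INTER_CUBIC))
E
```

```text
[0.5552299  0.18340588 0.2345566 ] [ 0.56302497 -0.53003754 -0.84400727]
```

View pics/wz4.png

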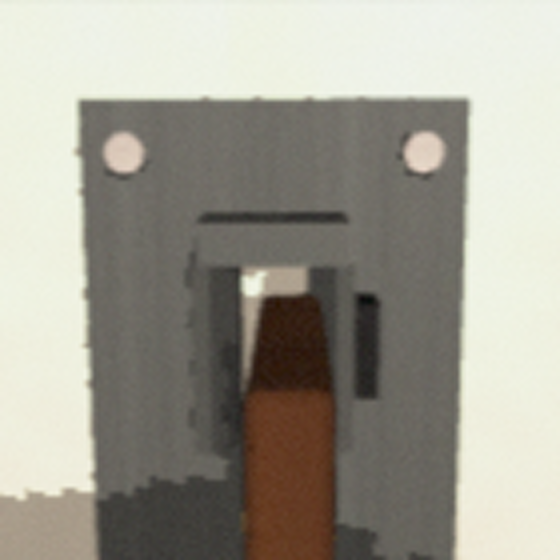

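```bash
python3 - <<'E'
from h import *
im=optics.get_image('wrist');o=status.get_obs();p=o['position'];R=np.array(o['tcp_rot'])
def q(n,x,y,z): print(n,(1e3*(R.T@(ray(im,250+(x+.5)/4-.5,75+(y+.5)/4-.5,z)-p))).round(1))
print(p)
q('endwall inner',276,267,.162);q('outer',274,213,.162);q('flare L',198,267,.162);q('flare R',354,267,.162)
q('plateL',79,100,.134);q('plateR',468,100,.134);q('scL',124,153,.135);q('scR',425,153,.135)
zt=p[2]+.0035
q('tag top far',290,390,zt);q('tag bot far',290,295,zt-.064)
q('tag bot L',259,295,zt-.064);q('tag bot R',321,295,zt-.064);q('tL',247,390,zt);q('tR',332,390,zt)
E
```

```text
[0.55514699 0.18348821 0.2345487 ]
endwall inner [49.4 -2.3 72.5]
outer [56.7 -2.5 72.5]
flare L [ 49.4 -13.1  72.5]
flare R [49.4  8.5 72.6]
plateL [ 71.8 -32.7 100.5]
plateR [ 71.8  27.  100.6]
scL [ 63.9 -26.   99.5]
scR [63.9 20.5 99.6]
tag top far [47.1 -0.4 -3.5]
tag bot far [47.1 -0.4 60.5]
tag bot L [47.1 -4.4 60.5]
tag bot R [47.   3.7 60.5]
tL [47.1 -4.1 -3.5]
tR [47.1  3.2 -3.5]
```

Emit:
jog_arm(
  commands=[
    [1,[0.025,-0.053,0],0],
    [1,[0,0,0.1],0],
    [1,[0,0,0.1],0],
    [1,[0,0,0],0],
    [1,[0,0,0],0],
    [1,[0,0,0],0],
  ],
)

```text
t: 10.4
position: [0.5524, 0.1838, 0.2257]
tcp_rot: [[-0.249, 0.968, -0.0], [0.968, 0.249, -0.0], [-0.0, -0.0, -1.0]]
ft_force: [0.6, 0.0, -1.4]
opening: 0.007
```

```bash
python3 - <<'E'
from h import *
import cv2
o=status.get_obs();print(o['position'],o['ft_force'])
im=optics.get_image('wrist');px=im['pixels'][...,::-1]
cv2.imwrite('pics/wz5.png',cv2.resize(px[75:215,250:390],None,fx=4,fy=4,interpolation=cv2.INTER_CUBIC))
E
```

```text
[0.55241672 0.18382784 0.22570217] [ 0.63692147  0.0117781  -1.42435778]
```

View pics/wz5.png

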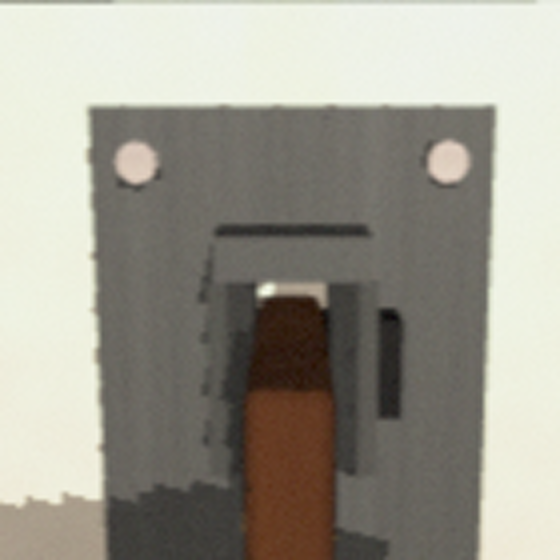

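```bash
python3 - <<'E'
from h import *
im=optics.get_image('wrist');o=status.get_obs();p=o['position'];R=np.array(o['tcp_rot'])
def q(n,x,y,z): print(n,(1e3*(R.T@(ray(im,250+(x+.5)/4-.5,75+(y+.5)/4-.5,z)-p))).round(1))
print(p)
q('endwall inner',292,283,.162);q('outer top',292,236,.162);q('plate',292,105,.134)
q('tag bot far',290,297,p[2]-.0605);q('tag top far',290,390,p[2]+.0035)
E
```

```text
[0.55259674 0.18386514 0.22594114]
endwall inner [48.2 -0.3 63.9]
outer top [54.4 -0.3 63.9]
plate [71.  -0.2 91.9]
tag bot far [46.8 -0.5 60.5]
tag top far [47.2 -0.6 -3.5]
```

Emit:
jog_arm(
  commands=[
    [1,[0,0,0.05],0],
    [1,[0,0,0.05],0],
    [1,[0,0,0.03],0],
    [1,[0,0,0.03],0],
    [1,[0,0,0],0],
  ],
)

```text
t: 10.92
position: [0.5523, 0.1837, 0.2191]
tcp_rot: [[-0.249, 0.968, -0.001], [0.968, 0.249, -0.0], [0.0, -0.001, -1.0]]
ft_force: [0.2, -0.4, -1.0]
opening: 0.007
```

No contact, and the tag's bottom edge is about 3 mm below the guide tops. I'll continue down gently.

Emit:
jog_arm(
  commands=[
    [1,[0,0,0.04],0],
    [1,[0,0,0.04],0],
    [1,[0,0,0.04],0],
    [1,[0,0,0],0],
    [1,[0,0,0],0],
  ],
)

```text
t: 11.33
position: [0.5523, 0.1838, 0.2145]
tcp_rot: [[-0.249, 0.968, -0.0], [0.968, 0.249, -0.0], [-0.0, -0.0, -1.0]]
ft_force: [0.2, 0.8, -1.0]
opening: 0.0073
```

Emit:
jog_arm(
  commands=[
    [1,[0,0,0.04],0],
    [1,[0,0,0.04],0],
    [1,[0,0,0.04],0],
    [1,[0,0,0],0],
    [1,[0,0,0],0],
  ],
)

```text
t: 11.75
position: [0.5519, 0.1837, 0.2096]
tcp_rot: [[-0.249, 0.968, -0.001], [0.968, 0.249, -0.0], [-0.0, -0.001, -1.0]]
ft_force: [-1.2, 0.0, 0.2]
opening: 0.0074
```

Contact with the pads is starting, with a small -x push as expected.

Emit:
jog_arm(
  commands=[
    [1,[0,0,0.04],0],
    [1,[0,0,0.04],0],
    [1,[0,0,0],0],
    [1,[0,0,0],0],
  ],
)

```text
t: 12.08
position: [0.5518, 0.1837, 0.2067]
tcp_rot: [[-0.249, 0.968, -0.001], [0.968, 0.249, -0.0], [-0.0, -0.001, -1.0]]
ft_force: [-2.8, -1.2, 3.0]
opening: 0.0072
```

Emit:
jog_arm(
  commands=[
    [1,[0,0,0.04],0],
    [1,[0,0,0.04],0],
    [1,[0,0,0],0],
    [1,[0,0,0],0],
  ],
)

```text
t: 12.42
position: [0.5519, 0.1837, 0.203]
tcp_rot: [[-0.249, 0.968, -0.001], [0.968, 0.249, -0.0], [-0.0, -0.001, -1.0]]
ft_force: [-4.7, -0.9, 0.5]
opening: 0.0069
```

Emit:
jog_arm(
  commands=[
    [1,[0,0,0.04],0],
    [1,[0,0,0.04],0],
    [1,[0,0,0.04],0],
    [1,[0,0,0],0],
    [1,[0,0,0],0],
  ],
)

```text
t: 12.83
position: [0.552, 0.1837, 0.1981]
tcp_rot: [[-0.249, 0.968, -0.001], [0.968, 0.249, -0.0], [-0.0, -0.001, -1.0]]
ft_force: [-5.1, -1.6, -0.7]
opening: 0.0067
```

Emit:
jog_arm(
  commands=[
    [1,[0,0,0.04],0],
    [1,[0,0,0.04],0],
    [1,[0,0,0.04],0],
    [1,[0,0,0],0],
    [1,[0,0,0],0],
  ],
)

```text
t: 13.25
position: [0.552, 0.1837, 0.1935]
tcp_rot: [[-0.249, 0.968, -0.001], [0.968, 0.249, -0.0], [0.0, -0.001, -1.0]]
ft_force: [-4.7, -2.1, -0.0]
opening: 0.007
```

Emit:
jog_arm(
  commands=[
    [1,[0,0,0.05],0],
    [1,[0,0,0.05],0],
    [1,[0,0,0.05],0],
    [1,[0,0,0],0],
    [1,[0,0,0],0],
  ],
)

```text
t: 13.67
position: [0.552, 0.1837, 0.1876]
tcp_rot: [[-0.249, 0.968, -0.001], [0.968, 0.249, -0.0], [0.0, -0.001, -1.0]]
ft_force: [-4.9, -0.9, 0.5]
opening: 0.007
```

Emit:
jog_arm(
  commands=[
    [1,[0,0,0.05],0],
    [1,[0,0,0.05],0],
    [1,[0,0,0.05],0],
    [1,[0,0,0],0],
    [1,[0,0,0],0],
  ],
)

```text
t: 14.08
position: [0.552, 0.1837, 0.1816]
tcp_rot: [[-0.249, 0.968, -0.001], [0.968, 0.249, -0.0], [0.0, -0.001, -1.0]]
ft_force: [-5.0, -0.4, -0.1]
opening: 0.0071
```

Emit:
jog_arm(
  commands=[
    [1,[0,0,0.05],0],
    [1,[0,0,0.05],0],
    [1,[0,0,0.05],0],
    [1,[0,0,0],0],
    [1,[0,0,0],0],
  ],
)

```text
t: 14.5
position: [0.552, 0.1837, 0.1755]
tcp_rot: [[-0.249, 0.968, -0.001], [0.968, 0.249, -0.0], [0.0, -0.001, -1.0]]
ft_force: [-5.6, -0.6, -0.2]
opening: 0.007
```

Emit:
jog_arm(
  commands=[
    [1,[0,0,0.05],0],
    [1,[0,0,0.05],0],
    [1,[0,0,0.05],0],
    [1,[0,0,0.03],0],
    [1,[0,0,0],0],
    [1,[0,0,0],0],
    [1,[0,0,0],0],
  ],
)

```text
t: 15.08
position: [0.552, 0.1837, 0.1684]
tcp_rot: [[-0.249, 0.968, -0.001], [0.968, 0.249, -0.0], [0.0, -0.001, -1.0]]
ft_force: [-6.3, -0.6, 0.4]
opening: 0.007
```

```bash
python3 - <<'E'
from h import *
import cv2
o=status.get_obs();print(o['position'],o['ft_force'])
im=optics.get_image('wrist');px=im['pixels'][...,::-1]
cv2.imwrite('pics/w6.png',px)
E
```

```text
[0.55201481 0.18372582 0.16838633] [-6.29704876 -0.63853498  0.3735182 ]
```

View pics/w6.png

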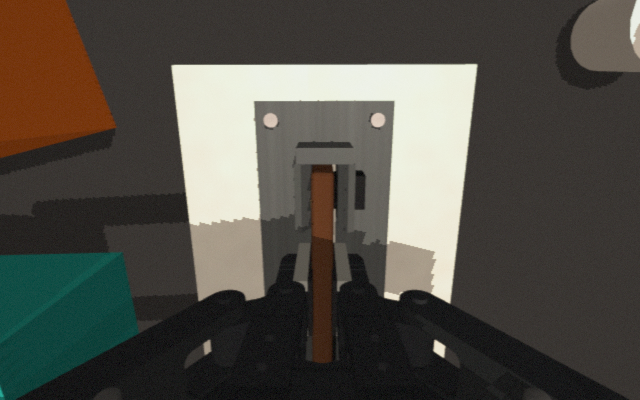

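Emit:
jog_arm(
  commands=[
    [0.5,[0,0,0],0],
    [0.5,[0,0,0],0],
    [0.5,[0,0,0],0],
    [0.5,[0,0,0],0],
    [0.5,[0,0,0],0],
    [0.5,[0,0,0],0],
  ],
)

```text
t: 15.63
position: [0.553, 0.184, 0.1689]
tcp_rot: [[-0.249, 0.968, 0.001], [0.968, 0.249, 0.0], [0.0, 0.001, -1.0]]
ft_force: [-0.4, 0.4, 0.7]
opening: 0.0427
```

Emit:
jog_arm(
  commands=[
    [0.5,[0,0,-0.1],0],
    [0.5,[0,0,-0.2],0],
    [0.5,[0,0,-0.3],0],
    [0.5,[0,0,-0.3],0],
    [0.5,[0,0,-0.3],0],
    [0.5,[-0.05,0,0],0],
    [1,[0,0,0],0],
    [1,[0,0,0],0],
    [1,[0,0,0],0],
    [1,[0,0,0],0],
    [1,[0,0,0],0],
    [1,[0,0,0],0],
    [1,[0,0,0],0],
  ],
)

```text
t: 16.72
position: [0.5528, 0.1819, 0.2163]
tcp_rot: [[-0.249, 0.968, -0.001], [0.968, 0.249, -0.0], [-0.0, -0.001, -1.0]]
ft_force: [-0.1, 0.5, 0.6]
opening: -0.0003
```

```bash
python3 - <<'E'
from h import *
import cv2
o=status.get_obs();print(o['position'],o['ft_force'],o['opening'])
for n in('wrist','side','scene'):
    im=optics.get_image(n);cv2.imwrite(f'pics/{n}7.png',im['pixels'][...,::-1])
E
```

```text
[0.55280458 0.18185401 0.2163325 ] [-0.05517726  0.49556667  0.62649668] -0.0002642122305806617
```

View pics/wrist7.png

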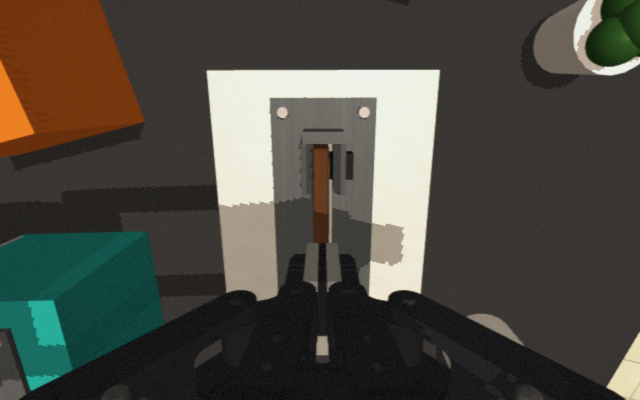

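Emit:
jog_arm(
  commands=[
    [1,[0,0,0.15],0],
    [1,[0,0,0.15],0],
    [1,[0,0,0.08],0],
    [1,[0,0,0],0],
    [1,[0,0,0],0],
  ],
)

```text
t: 17.28
position: [0.5526, 0.1818, 0.2009]
tcp_rot: [[-0.249, 0.968, -0.001], [0.968, 0.249, -0.0], [0.0, -0.001, -1.0]]
ft_force: [0.2, 0.1, 0.0]
opening: 0.0005
```

Emit:
jog_arm(
  commands=[
    [1,[0,0,0.04],0],
    [1,[0,0,0.04],0],
    [1,[0,0,0.04],0],
    [1,[0,0,0],0],
    [1,[0,0,0],0],
  ],
)

```text
t: 17.7
position: [0.553, 0.1819, 0.1967]
tcp_rot: [[-0.249, 0.968, 0.0], [0.968, 0.249, -0.0], [-0.0, 0.0, -1.0]]
ft_force: [1.2, 0.3, 0.0]
opening: -0.0001
```

Emit:
jog_arm(
  commands=[
    [1,[0,0,0.04],0],
    [1,[0,0,0.04],0],
    [1,[0,0,0],0],
    [1,[0,0,0],0],
  ],
)

```text
t: 18.03
position: [0.553, 0.1819, 0.1936]
tcp_rot: [[-0.249, 0.968, 0.0], [0.968, 0.249, 0.0], [-0.0, 0.0, -1.0]]
ft_force: [-1.3, 0.2, 3.2]
opening: 0.0002
```

Emit:
jog_arm(
  commands=[
    [1,[0,0,0.04],0],
    [1,[0,0,0.04],0],
    [1,[0,0,0],0],
    [1,[0,0,0],0],
  ],
)

```text
t: 18.37
position: [0.553, 0.1819, 0.1901]
tcp_rot: [[-0.249, 0.968, -0.0], [0.968, 0.249, -0.0], [0.0, -0.0, -1.0]]
ft_force: [-0.7, 0.2, 2.1]
opening: -0.0
```

Emit:
jog_arm(
  commands=[
    [1,[0,0,0.04],0],
    [1,[0,0,0.04],0],
    [1,[0,0,0],0],
    [1,[0,0,0],0],
  ],
)

```text
t: 18.7
position: [0.553, 0.1819, 0.1868]
tcp_rot: [[-0.249, 0.968, -0.0], [0.968, 0.249, -0.0], [-0.0, -0.0, -1.0]]
ft_force: [-0.6, 0.1, 0.9]
opening: -0.0
```

Emit:
jog_arm(
  commands=[
    [1,[0,0,0.04],0],
    [1,[0,0,0.04],0],
    [1,[0,0,0.04],0],
    [1,[0,0,0],0],
    [1,[0,0,0],0],
  ],
)

```text
t: 19.12
position: [0.553, 0.1819, 0.182]
tcp_rot: [[-0.249, 0.968, -0.0], [0.968, 0.249, 0.0], [0.0, -0.0, -1.0]]
ft_force: [-0.2, 0.3, 0.8]
opening: 0.0004
```

```bash
python3 - <<'E'
from h import *
import cv2
im=optics.get_image('wrist');cv2.imwrite('pics/w8.png',im['pixels'][...,::-1])
E
```

```text
(no output)
```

View pics/w8.png

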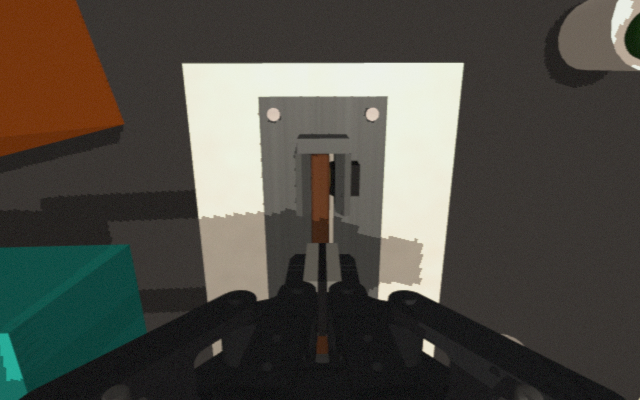

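Emit:
jog_arm(
  commands=[
    [1,[0,0,0.05],0],
    [1,[0,0,0.05],0],
    [1,[0,0,0.05],0],
    [1,[0,0,0],0],
    [1,[0,0,0],0],
  ],
)

```text
t: 19.58
position: [0.553, 0.1819, 0.176]
tcp_rot: [[-0.249, 0.968, -0.0], [0.968, 0.249, -0.0], [0.0, -0.0, -1.0]]
ft_force: [-0.2, -0.1, 1.1]
opening: -0.0004
```

Emit:
jog_arm(
  commands=[
    [1,[0,0,0.05],0],
    [1,[0,0,0.05],0],
    [1,[0,0,0.05],0],
    [1,[0,0,0],0],
    [1,[0,0,0],0],
  ],
)

```text
t: 20.0
position: [0.553, 0.1819, 0.1699]
tcp_rot: [[-0.249, 0.968, -0.0], [0.968, 0.249, -0.0], [-0.0, -0.0, -1.0]]
ft_force: [0.6, 1.0, 0.9]
opening: 0.0
```

Emit:
jog_arm(
  commands=[
    [1,[0,0,0.04],0],
    [1,[0,0,0.04],0],
    [1,[0,0,0.04],0],
    [1,[0,0,0],0],
    [1,[0,0,0],0],
  ],
)

```text
t: 20.42
position: [0.5526, 0.1818, 0.1649]
tcp_rot: [[-0.249, 0.968, -0.001], [0.968, 0.249, -0.0], [-0.0, -0.001, -1.0]]
ft_force: [-0.5, -0.4, -0.1]
opening: 0.0003
```

```bash
python3 - <<'E'
from h import *
import cv2
im=optics.get_image('wrist');cv2.imwrite('pics/w9.png',im['pixels'][...,::-1])
E
```

```text
(no output)
```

View pics/w9.png

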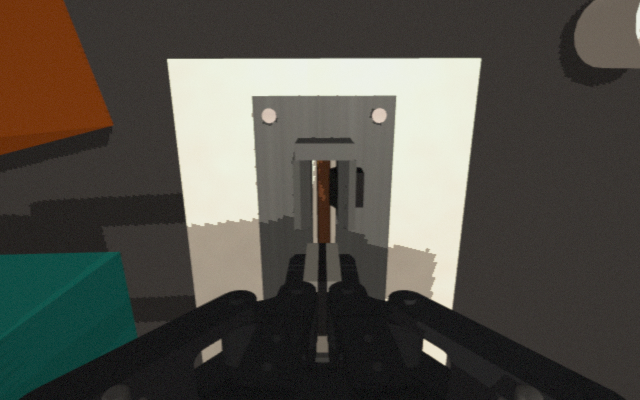

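The tag looks to have dropped: the brown strip is now narrower and lower. I'll retreat upward and toward the robot's right, clear of the box, to check.

Emit:
jog_arm(
  commands=[
    [1,[0,0,-0.3],0],
    [1,[0,0,-0.5],0],
    [1,[0,0,-0.7],0],
    [1,[0,0,-0.8],0],
    [1,[0,0,-0.8],0],
    [1,[-0.6,0,-0.4],0],
    [1,[-0.7,0,0],0],
    [1,[-0.7,0,0],0],
    [1,[-0.7,0,0],0],
    [1,[-0.7,0,0],0],
    [1,[-0.7,0,0],0],
    [1,[-0.7,0,0],0],
    [1,[-0.5,0,0],0],
    [1,[0,0,0],0],
    [1,[0,0,0],0],
  ],
)

```text
t: 21.72
position: [0.6059, -0.0244, 0.3052]
tcp_rot: [[-0.247, 0.969, -0.001], [0.969, 0.247, 0.0], [0.001, -0.0, -1.0]]
ft_force: [-0.1, 0.6, -0.0]
opening: -0.0001
```

```bash
python3 - <<'E'
from h import *
import cv2
ims=[]
for n,(r,c) in {'scene':(243,335),'side':(215,276)}.items():
    im=optics.get_image(n);px=im['pixels'][...,::-1];cv2.imwrite(f'pics/{n}10.png',px)
    ims.append(px[r-55:r+55,c-60:c+60])
cv2.imwrite('pics/z10.png',cv2.resize(cv2.hconcat(ims),None,fx=3.3,fy=3.3,interpolation=cv2.INTER_CUBIC))
im=optics.get_image('wrist');cv2.imwrite('pics/w10.png',im['pixels'][...,::-1])
E
```

```text
(no output)
```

View pics/z10.png

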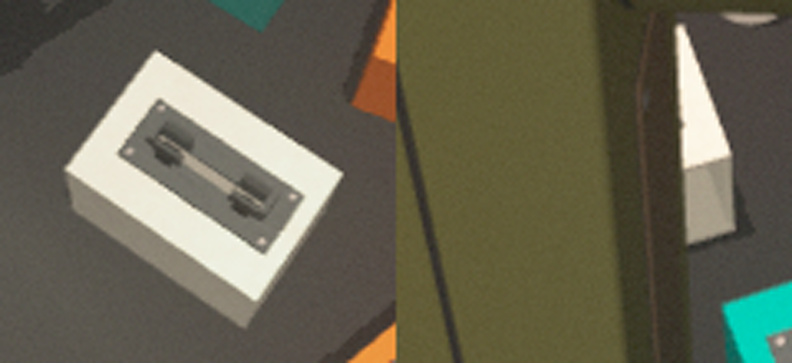

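View pics/scene10.png

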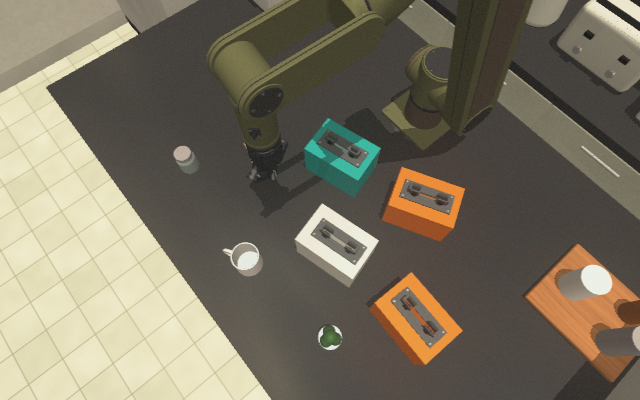

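View pics/w10.png

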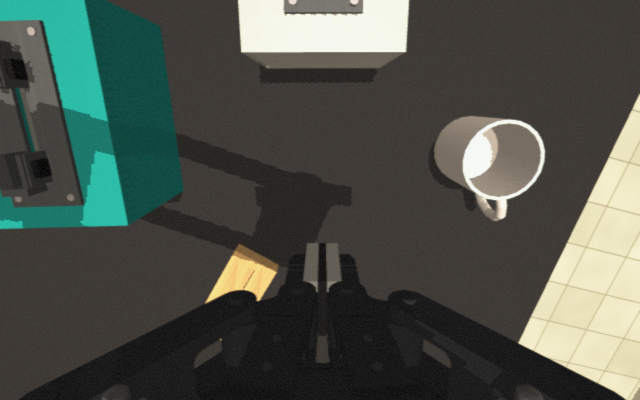

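The slot is empty. I'll move the arm further aside so the side camera can see through the box front.

Emit:
jog_arm(
  commands=[
    [1,[-0.7,-0.2,0],0],
    [1,[-0.7,-0.2,0],0],
    [1,[-0.7,-0.2,0],0],
    [1,[-0.7,-0.2,0],0],
    [1,[-0.7,-0.2,0],0],
    [1,[-0.7,-0.2,0],0],
    [1,[-0.7,-0.2,0],0],
    [1,[-0.7,-0.2,0],0],
    [1,[-0.7,-0.2,0],0],
    [1,[-0.7,-0.2,0],0],
    [1,[0,0,0],0],
    [1,[0,0,0],0],
  ],
)

```text
t: 22.87
position: [0.5982, -0.3147, 0.3051]
tcp_rot: [[-0.248, 0.969, -0.0], [0.969, 0.248, 0.001], [0.001, -0.0, -1.0]]
ft_force: [0.4, 0.6, -0.3]
opening: -0.0005
```

```bash
python3 - <<'E'
from h import *
import cv2
from station import nets
im=optics.get_image('side');px=im['pixels'][...,::-1];cv2.imwrite('pics/side11.png',px)
cv2.imwrite('pics/z11.png',cv2.resize(px[155:265,215:335],None,fx=5,fy=5,interpolation=cv2.INTER_CUBIC))
print(nets.find_in('side','tag_center'))
for k in('mug','jar','plant'): print(k,[d['point'] for d in nets.find_in('side',k)][:1])
optics.get_image('scene')
for k in('mug','jar','plant'): print(k,[d['point'] for d in nets.find_in('scene',k)][:1])
E
```

```text
[]
mug [[145.1, 318.4]]
jar [[207.9, 274.1]]
plant [[167.2, 220.1]]
mug [[258.7, 247.0]]
jar [[155.1, 188.7]]
plant [[338.5, 329.6]]
```

View pics/z11.png

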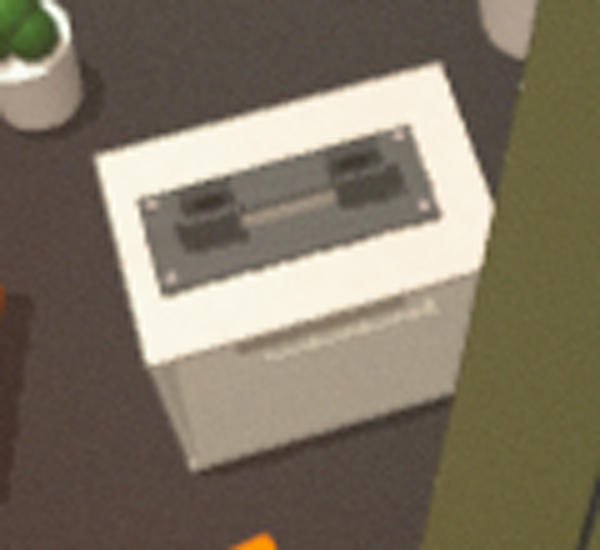

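```bash
python3 - <<'E'
from h import *
im=optics.get_image('side')
px=im['pixels']
a=np.radians(14.5);x=np.array([np.cos(a),np.sin(a)]);y=np.array([-x[1],x[0]])
for u,v in((240,352),(240,345),(410,305),(400,298),(320,328)):
  for z in(.009,.07):
    P=ray(im,215+u/5,155+v/5,z)[:2]-[.5567,.176];print((u,v),z,(1e3*P@x).round(),(1e3*P@y).round())
print(px[155+66,215+64],px[155+78,215+64])
E
```

```text
(240, 352) 0.009 -7.0 51.0
(240, 352) 0.07 -41.0 50.0
(240, 345) 0.009 -3.0 50.0
(240, 345) 0.07 -37.0 49.0
(410, 305) 0.009 -9.0 -49.0
(410, 305) 0.07 -42.0 -44.0
(400, 298) 0.009 -2.0 -45.0
(400, 298) 0.07 -36.0 -40.0
(320, 328) 0.009 -7.0 4.0
(320, 328) 0.07 -40.0 6.0
[159 148 128] [168 156 136]
```

A dim strip about 100 mm long shows through the clear front. At floor level it projects to the middle of the box, so it matches the fallen tag. Handing in.

```bash
python3 - <<'E'
from station import job,status
print(status.get_obs()['t']);print(job.job_done())
E
```

```text
23.3667
the job is handed in; nothing more can be done
None
```

The tag is through the slot and appears to be lying inside the white key-return box. I handed the job in at t = 23.4 s of the 69 s allowed; no verdict was reported.

**What I did:** I gripped the tag in its stand and lifted it clear. The cameras showed the collar about 6 mm along the box's +y side, so I lined up on that. I lowered the tag between the guides and past the pads, let go, then pushed it through with the closed fingertips. I read the force at the end of each short step. It stayed under about 7 N, and it fell to zero as the tag dropped.

**Last checks:**
- **Tag:** the slot is empty. Through the clear front there is a dim strip about 100 mm long, which matches the tag lying on the box floor near the middle. The trained network did not find the tag in the side view, so this rests on my reading of the picture.
- **Mug, jar and plant:** all three still show at their starting places in the scene view, within about 3 pixels. In the side view the network's "jar" hit was really the box, because the arm was in the way.
- **Arm:** it ended well away from the box and touching nothing, with no force on the tool.

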